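Stack mask cassettes on the chuck tray and hold the pile up

TASK

Set the blue mask cassette gently and squarely on the gold-coloured metal tray that sits on the inspection stage's chuck, then set the white one squarely on top of the blue one, while the tray stays on the chuck. Then grip the tray itself by its two long sides, lift it straight up with its pile to about 10 cm above the chuck, and finish while holding it there, level and still. Leave the red cassette and everything else on the bench where it is.

Things in the scene. Friction and masses are not known exactly. Their poses are not given: they have to be found in the camera images.
- stage: Fixed black inspection stage on the bench: base 160 x 160 x 30 mm, on it a 120 x 120 mm plate up to 45 mm height, and in the middle a round column carrying the chuck. Origin: centre of its underside, on the bench; z up.
- chuck (a point): Centre of the top face of the chuck, a black disc 54 mm in diameter and 10 mm thick, 70 mm above the bench; free space of 25 mm down to the plate lies around it.
- tray: Loose gold-coloured metal tray, a slab 110 x 62 mm, 16 mm thick, about 250 g, no rim, a black line at each short end. Starts on the chuck, roughly centred, overhanging it all round. Origin: centre of its underside; x along its length, y across its 62 mm width (grip across y), z up. Wider than the cassettes, so fingers reaching down past the pile close on the tray. Finished pile: 40 mm high.
- blue_cassette: Blue mask cassette, 100 x 58 mm, 12 mm thick, 110 g, a flat rigid box with a black seam and a small black latch mark on top. Starts flat on the bench in one of three places (colours swap places). Origin: centre of its underside; x along its length, y across its 58 mm width (grip across y), z up.
- white_cassette: White mask cassette, 100 x 58 mm, 12 mm thick, 110 g, a flat rigid box with a black seam and a small black latch mark on top. Starts flat on the bench in one of three places (colours swap places). Origin: centre of its underside; x along its length, y across its 58 mm width (grip across y), z up.
- red_cassette: Red (rejected) mask cassette, 100 x 58 mm, 12 mm thick, 110 g, a flat rigid box with a black seam and a small black latch mark on top. Starts flat on the bench in one of three places (colours swap places). Origin: centre of its underside; x along its length, y across its 58 mm width (grip across y), z up. Bystander: leave where it is.
- bottle: White closed plastic bottle with a blue cap, 52 mm in diameter, 150 mm high. Origin: centre of its underside. Bystander: leave where it is.
- tweezers: Flat steel tweezers with black grip, 120 mm long, lying on the bench. Origin: centre of the underside. Bystander: leave where it is.
- mouse: Black computer mouse, 100 x 60 x 30 mm. Origin: centre of its underside. Bystander: leave where it is.
- loupe: Black standing magnifier, 42 mm in diameter, 38 mm high. Origin: centre of its underside. Bystander: leave where it is.
- driver: Screwdriver lying on the bench, about 0.2 m long. Origin: on its underside. Bystander: leave where it is.
There are look-alikes about, which are no part of the job. Several things look just like the white_cassette: the one meant starts farthest from the robot's base.

How it is judged:
By the outcome, as a careful person would: the job done as asked, in the order asked, and still so for the second after the job is handed in, while the arm keeps its last pose, push and grip.
It also fails if it takes over 64 s, if anything falls off the work surface, if the arm or the gripper's body presses on something with over 40 N, if the wrist force passes 120 N, or if a joint passes its speed limit or range.

ROBOT

A 6-joint arm with a two-finger parallel gripper is mounted at the origin on the work surface. World frame = base frame: x ahead of the robot, y to its left, z up, the work surface at z = 0. Lengths are in m, angles in rad, forces in N, time in s.
With the tool pointing down it reaches from about 0.35 to 0.775 m from the base axis. Payload 7.3 kg.
Tool frame: the origin (TCP) lies at the centre of the arm's flange, where the gripper is bolted on; the fingertips stand 178 mm ahead of it and the grasp point (between the pads) lies 159 mm ahead of it; z points along the fingers, y is the line along which they close (so a half turn about z gives the same grasp; the last joint's range is limited). The gripper opens to 92 mm and grips with 3 to 60 N. Pads are 19 mm wide; open, the fingers measure 130 mm over their backs; the gripper's body (75 mm by 190 mm) begins 47 mm behind the grasp point.
Start: joints at [1.06, 0.342, 1.524, -0, 1.275, -0.146], TCP at [0.187, 0.49, 0.405] pointing down, gripper open.
Joint ranges: [-2.53, 2.53], [-0.77, 2.02], [0.04, 2.7], [-1, 4.14], [0.28, 2.66], [-3.11, 3.11]. Speed limits (rad/s): [2.57, 2.57, 3.14, 3.14, 3.14, 3.14].

INTERFACE

Orientations are given as [roll, pitch, yaw] about the fixed x, y, z axes, in that order (R = Rz(yaw) Ry(pitch) Rx(roll)).
In Python, from cell import telemetry, vision, ticket gives the robot as it stands.
- The arm moves only by the shell command python3 -m crank 'ROWS' [FORCE]. ROWS is JSON, a list of rows, each a list of 5 numbers: the gripper command: -1 is shut, 1 is fully open, values between are in proportion, then the shift along the tool's x, y, z in mm, then the turn about the tool's z in rad. In form: [[fingers, dx, dy, dz, roll], ...]. A call has 1 to 12 rows; each row is the pose to reach, as a shift and turn from the pose commanded when the call began, along the tool's axes at that moment; what a row does not reach only later rows make up. A row lasts 1/12 s, in which the tool goes at most 41.7 mm and 7.16 degrees, less where a joint would pass 70% of its speed; a pose out of reach is approached as far as the arm can. A call with a gripper value outside its range is refused whole. The fingers move at their own pace and stop on an object; FORCE is the grip in N (left out, the last holds). Time passes only in rows, so rows that repeat a pose let the fingers close. It gives the time, the measured TCP pose, the force, the opening and the grip force at its end, in the units of the state.
- telemetry.observe(): the state, without advancing time (a new reading comes with each control period).
- vision.read_camera(name): name is "scene" or "top"; returns (picture, depth): 420x560x3 uint8, red, green, blue; 420x560 float32, m along the optical axis (not along the pixel's ray), 0 where there is no reading.
- vision.get_calibration(name): a dict with "camera_matrix" (3x3 intrinsics, pixels), "rvec" (rotation vector, rad) and "tvec" (3), from world to camera coordinates, as OpenCV has them. Camera axes: x right, y down, z forward; pixel columns grow to the right and rows downward; lengths in m; the calibration is good to about 2 mm. A picture is of the moment at which its call begins. get_calibration takes no time and is no camera call.
- ticket.hand_in(): hands the job in; it is judged then, once.
The state is a dict: "time": time; "qpos": joint angles; "qvel": joint speeds; "joint_efforts": joint torques, N m; "tool_pos": TCP position; "tool_rot": TCP orientation; "contact_force": force on the tool from outside, world axes, zero at the start; "torque": the same for the moment, N m; "opening": finger opening in m; "grip_force": force on a finger pad.
Only numpy, scipy, OpenCV 4.12 (cv2) and the standard library are available. Lean on these libraries where they do the work, as an engineer would, in place of code of your own. Each camera call takes 0.05 s, during which the arm holds its last target. There are 200 camera calls.

## Working session

There is one attempt and no reset: what is moved stays moved. The work goes in short steps, Python scripts to look and compute and a shell command to move; the robot and the scene stay as the last step left them, time stands still between calls to the robot, and variables do not carry over. Pictures are saved under pics/ and viewed, at most 10 in all, crops included, and the job is handed in when it is done.

```bash
mkdir -p pics; ls
cat > h.py <<'E'
import numpy as np, cv2
from cell import telemetry, vision, ticket
def cam(n):
    c=vision.get_calibration(n); K=np.array(c["camera_matrix"],float); R=cv2.Rodrigues(np.array(c["rvec"],float))[0]; t=np.array(c["tvec"],float).ravel()
    return K,R,t
def ray(n,uv,z):
    K,R,t=cam(n); uv=np.atleast_2d(uv).astype(float)
    d=np.c_[uv,np.ones(len(uv))]@np.linalg.inv(K).T@R; o=-R.T@t
    return o+d*((z-o[2])/d[:,2])[:,None]
def proj(n,p):
    K,R,t=cam(n); q=(np.atleast_2d(p)@R.T+t)@K.T; return q[:,:2]/q[:,2:]
def xyz(n,D):
    K,R,t=cam(n); v,u=np.mgrid[:D.shape[0],:D.shape[1]]
    p=np.stack([u,v,np.ones_like(u)],-1)*D[...,None]@np.linalg.inv(K).T
    return (p-t)@R
E
python3 - <<'E'
from h import *
for n in("scene","top"):
    im,d=vision.read_camera(n); cv2.imwrite(f"pics/{n}0.png",im[...,::-1]); np.savez(f"{n}0.npz",im=im,d=d)
    K,R,t=cam(n); print(n,(-R.T@t).round(3),K[0,0],R[2].round(2))
print(telemetry.observe())
E
```

```text
pics
scene [1.194 0.451 0.734] 387.6920176395191 [-0.65 -0.42 -0.64]
top [0.401 0.021 1.715] 507.2125470100488 [ 0.06 -0.   -1.  ]
{'time': 0.1, 'qpos': array([ 1.06001929e+00,  3.42683865e-01,  1.52491452e+00,  3.41894634e-05,
        1.27540562e+00, -1.46003948e-01]), 'qvel': array([ 0.0006278 , -0.00187228, -0.00164537,  0.00113035,  0.00013622,
        0.0002872 ]), 'joint_efforts': array([ 4.17209094e-04, -4.32007992e+01, -2.44694692e+01,  7.17359595e-02,
        5.26283006e-02, -6.23752817e-05]), 'tool_pos': array([0.18720825, 0.49036701, 0.40410072]), 'tool_rot': array([-3.14020107e+00, -2.37678256e-04,  2.77680942e+00]), 'contact_force': array([ 0.44454205, -0.37481208,  0.07886427]), 'torque': array([-0.05117873,  0.04188438, -0.02988853]), 'grip_force': 0.0, 'opening': 0.09210776098518474}
```

View pics/top0.png

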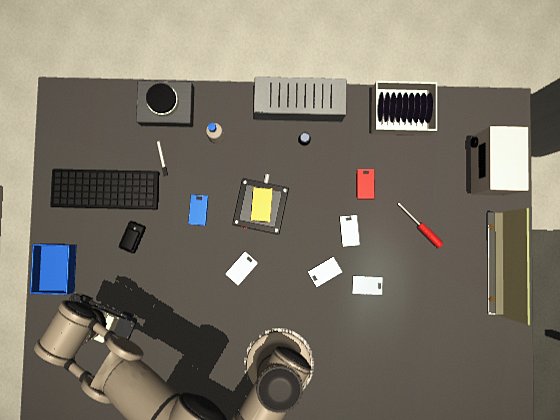

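View pics/scene0.png

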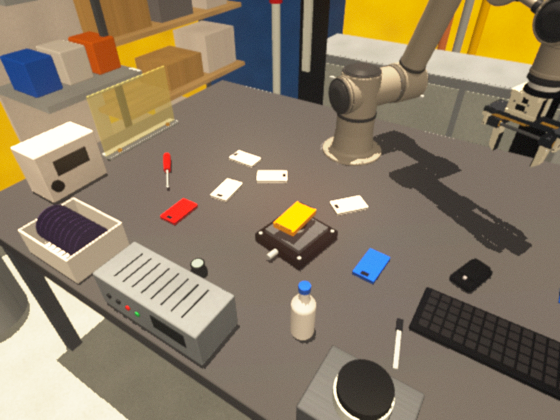

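The top view shows:
- blue cassette at (198,210)
- red cassette at (366,184)
- tray at (262,204), on the stage
- four white candidates at (241,268), (325,272), (349,230) and (367,285)

The base is near (280,360), so (349,230) looks farthest. I'll measure to check.

```bash
cat >> h.py <<'E'
def blobs(n,im,col,z,roi=None,amin=100,amax=3000):
    h=cv2.cvtColor(im,cv2.COLOR_RGB2HSV)
    rg={'white':((0,0,170),(180,50,255)),'blue':((100,120,80),(125,255,255)),'gold':((20,90,120),(38,255,255)),'red':((0,150,100),(6,255,255))}[col]
    m=cv2.inRange(h,*rg)
    if roi: k=np.zeros_like(m); k[roi[1]:roi[3],roi[0]:roi[2]]=255; m&=k
    m=cv2.morphologyEx(m,cv2.MORPH_CLOSE,np.ones((5,5)))
    out=[]
    for c in cv2.findContours(m,cv2.RETR_EXTERNAL,cv2.CHAIN_APPROX_NONE)[0]:
        if not amin<cv2.contourArea(c)<amax: continue
        px=c[:,0].mean(0)
        w=ray(n,c[:,0],z)[:,:2]
        (cx,cy),(a,b),th=cv2.minAreaRect((w*1000).astype(np.float32))
        if a<b: th+=90; a,b=b,a
        th=(th+90)%180-90
        out.append((px.round(),round(cx,1),round(cy,1),round(a,1),round(b,1),round(th,1)))
    return out
E
python3 - <<'E'
from h import *
f=np.load("top0.npz");im,d=f["im"],f["d"]; P=xyz("top",d)
for c,z in(("blue",.012),("white",.012),("red",.012),("gold",.086)):
    for b in blobs("top",im,c,z,(170,140,400,310)):
        u,v=b[0].astype(int); print(c,*b,"range",round(np.hypot(b[1],b[2])),"z",P[v-3:v+4,u-3:u+4,2].mean().round(4))
f=np.load("scene0.npz");im,d=f["im"],f["d"]; P=xyz("scene",d)
for c,z in(("blue",.012),("white",.012),("gold",.086)):
    for b in blobs("scene",im,c,z,(140,130,400,290)):
        u,v=b[0].astype(int);print("scene",c,*b,P[v-2:v+3,u-2:u+3,2].mean().round(4))
g=cv2.imread("pics/top0.png")[170:310,170:400]; cv2.imwrite("pics/crop0.png",cv2.resize(g,None,fx=3.4,fy=3.4,interpolation=cv2.INTER_CUBIC))
E
```

```text
blue [198. 209.] 506.6 283.1 101.5 59.4 -3.1 range 580 z 0.011
white [367. 285.] 266.4 -288.8 98.3 60.0 87.5 range 393 z 0.0101
white [325. 272.] 308.6 -146.1 100.1 58.9 -58.5 range 341 z 0.0457
white [241. 268.] 313.9 132.9 101.1 58.8 -40.3 range 341 z 0.0112
white [349. 230.] 447.8 -227.0 101.8 57.2 6.4 range 502 z 0.0463
red [365. 184.] 607.3 -279.8 99.1 57.5 0.7 range 669 z 0.0109
gold [261. 204.] 524.3 67.9 108.2 62.4 -3.3 range 529 z 0.0853
scene blue [371. 265.] 508.8 284.8 106.8 59.7 -3.5 0.013
scene white [172. 276.] 821.0 -121.5 278.4 105.3 -90.0 0.1007
scene white [348. 204.] 313.3 133.5 101.2 60.6 -40.9 0.0124
scene white [226. 189.] 446.8 -227.3 102.8 60.8 5.6 0.0124
scene white [272. 175.] 307.9 -146.9 97.1 58.9 -57.9 0.012
scene white [244. 157.] 265.6 -288.9 104.2 62.0 88.7 0.0408
scene gold [295. 216.] 522.6 69.5 107.9 62.3 -3.3 0.0862
```

View pics/crop0.png

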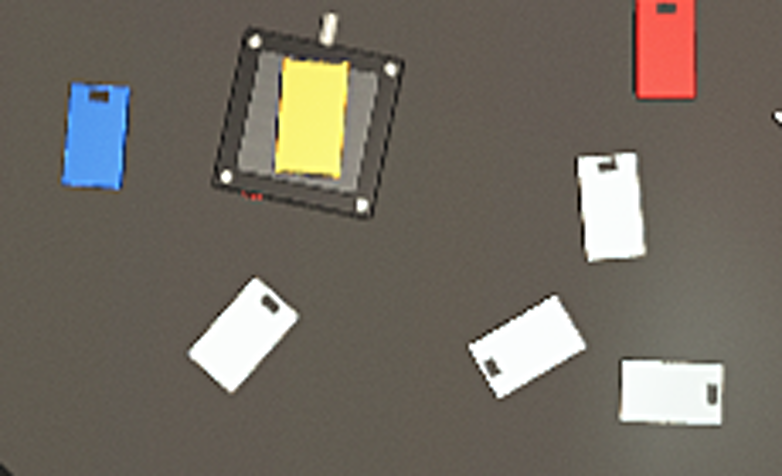

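(349,230) is the white one meant. It is 502 mm from the base, against 393, 341 and 341 mm for the others, and its size is 100x58 as given. The crop confirms it is the upper-right white one, just below the red. Blue is at (508,284) and the tray at (523,69).

```bash
cat >> h.py <<'E'
def goto(x,y,z,yawdeg):
    s=telemetry.observe(); p=s["tool_pos"]*1000; ps=s["tool_rot"][2]
    c,n=np.cos(ps),np.sin(ps); d=np.array([x,y,z])-p
    r=-((np.radians(yawdeg)-ps+np.pi)%(2*np.pi)-np.pi)
    print("at",p.round(1),np.degrees(s["tool_rot"]).round(2),"shift",[round(d[0]*c+d[1]*n,1),round(d[0]*n-d[1]*c,1),round(-d[2],1)],"roll",round(r,4),"t",round(s["time"],2),"F",s["contact_force"].round(1),"open",round(s["opening"]*1000,1),"grip",round(s["grip_force"],1),"q6",s["qpos"][5].round(2))
E
python3 -c "
from h import *
goto(507.7,284,240,176.8)"
```

```text
at [187.2 490.4 404.1] [-1.7992e+02 -1.0000e-02  1.5910e+02] shift [np.float64(-373.0), np.float64(-78.5), np.float64(164.1)] roll -0.3089 t 0.1 F [ 0.4 -0.4  0.1] open 92.1 grip 0.0 q6 -0.15
```

```bash
python3 -m crank '[[1,-37,-8,0,-0.03],[1,-74,-16,0,-0.06],[1,-111,-24,10,-0.1],[1,-148,-31,25,-0.13],[1,-185,-39,45,-0.16],[1,-222,-47,65,-0.19],[1,-259,-55,85,-0.22],[1,-296,-62,105,-0.25],[1,-333,-70,125,-0.28],[1,-373,-78.5,145,-0.309],[1,-373,-78.5,164,-0.309],[1,-373,-78.5,164,-0.309]]' 25
python3 -c "
from h import *
goto(507.7,284,181,176.8)"
```

```text
time: 1.1
tool_pos: [0.5086, 0.2815, 0.236]
tool_rot: [-3.138, -0.007, 3.082]
contact_force: [-1.5, 0.5, -0.9]
opening: 0.0918
grip_force: 0.0
at [508.6 281.5 236. ] [-179.81   -0.38  176.58] shift [np.float64(1.1), np.float64(2.5), np.float64(55.0)] roll -0.0038 t 1.1 F [-1.5  0.5 -0.9] open 91.8 grip 0.0 q6 -1.14
```

```bash
python3 -m crank '[[1,0,0,0,0],[1,0,0,0,0],[1,0,0,0,0]]' | head -1
python3 -c "
from h import *
goto(507.7,284,181,176.8)
im,d=vision.read_camera('scene');cv2.imwrite('pics/s1.png',im[...,::-1])"
```

```text
time: 1.35
at [507.1 285.1 242.2] [1.7994e+02 9.0000e-02 1.7689e+02] shift [np.float64(-0.6), np.float64(-1.1), np.float64(61.2)] roll 0.0016 t 1.35 F [-0.5 -1.   0.3] open 92.0 grip 0.0 q6 -1.14
```

```bash
python3 -m crank '[[1,0,-0.5,15,0],[1,0,-0.5,30,0],[1,0,-0.5,45,0],[1,0,-0.5,52,0],[1,0,-0.5,55,0],[1,0,-0.5,55,0],[1,0,-0.5,55,0],[1,0,-0.5,55,0]]' | head -1
python3 -c "
from h import *
goto(507.7,284,181,176.8)"
```

```text
time: 2.07
at [508.  283.9 186.8] [1.7995e+02 1.0000e-01 1.7682e+02] shift [np.float64(0.3), np.float64(0.1), np.float64(5.8)] roll 0.0003 t 2.07 F [ 0.3 -0.1 -0.9] open 92.0 grip 0.0 q6 -1.14
```

```bash
python3 -m crank '[[1,0,0,3,0],[1,0,0,5.5,0],[1,0,0,5.5,0],[-1,0,0,5.5,0],[-1,0,0,5.5,0],[-1,0,0,5.5,0],[-1,0,0,5.5,0],[-1,0,0,5.5,0],[-1,0,0,5.5,0],[-1,0,0,5.5,0]]' 25
python3 -c "
from h import *
goto(507.7,284,300,176.8)"
```

```text
time: 2.9
tool_pos: [0.5077, 0.2836, 0.1803]
tool_rot: [3.142, 0.0, 3.086]
contact_force: [1.2, -0.2, 0.6]
opening: 0.0577
grip_force: 25.0
at [507.7 283.6 180.3] [1.800e+02 1.000e-02 1.768e+02] shift [np.float64(0.1), np.float64(0.4), np.float64(-119.7)] roll 0.0001 t 2.9 F [ 1.2 -0.2  0.6] open 57.7 grip 25.0 q6 -1.14
```

```bash
python3 -m crank '[[-1,0,0,-5,0],[-1,0,0,-15,0],[-1,0,0,-30,0],[-1,0,0,-50,0],[-1,0,0,-70,0],[-1,0,0,-90,0],[-1,0,0,-105,0],[-1,0,0,-115,0],[-1,0,0,-120,0],[-1,0,0,-120,0],[-1,0,0,-120,0],[-1,0,0,-120,0]]' 25 | head -1
python3 -c "
from h import *
goto(523.4,68.7,300,176.7)
for n in ('top','scene'):
  im,d=vision.read_camera(n)
  s=telemetry.observe()['tool_pos']
  for b in blobs(n,im,'blue',s[2]-.180+.0117,(170,140,440,310)): print(n,*b)
cv2.imwrite('pics/s2.png',im[...,::-1])"
```

```text
time: 3.9
at [507.4 283.4 299.2] [-1.7996e+02 -1.0000e-01  1.7680e+02] shift [np.float64(-27.9), np.float64(-213.5), np.float64(-0.8)] roll 0.0017 t 3.9 F [-1.   0.1 -2. ] open 57.5 grip 25.0 q6 -1.14
scene [304. 287.] 749.6 223.6 32.9 23.9 30.3
scene [377. 231.] 509.3 285.4 113.3 58.3 -1.5
```

```bash
python3 -m crank '[[-1,-1,-8,0,0],[-1,-3,-24,0,0],[-1,-6,-46,0,0],[-1,-9,-70,0,0],[-1,-12,-95,0,0],[-1,-16,-120,0,0],[-1,-19,-145,0,0],[-1,-22,-170,0,0],[-1,-25,-192,0,0],[-1,-27,-206,0,0],[-1,-28,-212,0,0],[-1,-28,-213.5,0,0]]' 25 | head -1
python3 -m crank '[[-1,0,0,3,0],[-1,0,0,8,0],[-1,0,0,13,0],[-1,0,0,17,0],[-1,0,0,20,0],[-1,0,0,20,0],[-1,0,0,20,0],[-1,0,0,20,0]]' 25 | head -1
python3 -c "
from h import *
goto(523.4,68.7,266.5,176.7)
for n in ('top','scene'):
  im,d=vision.read_camera(n)
  for b in blobs(n,im,'gold',.086,(170,140,400,310),30): print(n,*b)
  for b in blobs(n,im,'blue',.1117,(170,140,440,310)): print(n,*b)
cv2.imwrite('pics/s3.png',cv2.resize(im[150:300,200:400,::-1],None,fx=4,fy=4))"
```

```text
time: 5.0
time: 5.67
at [523.8  69.  280.3] [1.7999e+02 1.0000e-02 1.7682e+02] shift [np.float64(0.4), np.float64(-0.3), np.float64(13.8)] roll 0.0021 t 5.67 F [ 0.3 -0.5 -2.2] open 57.4 grip 25.0 q6 -1.53
scene [304. 287.] 735.5 216.4 34.0 24.7 30.3
scene [291. 211.] 528.5 71.5 100.7 58.4 -2.2
```

View pics/s3.png

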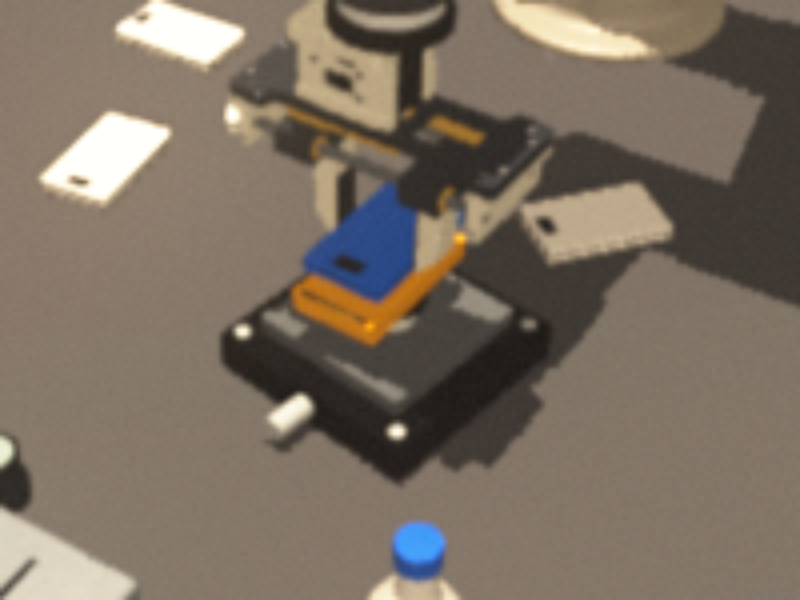

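The crop shows blue held just over the tray (latch at 350,265), parallel to it and centred. Next I lower it gently and watch the force.

```bash
python3 -m crank '[[-1,0,0,3,0],[-1,0,0,6,0],[-1,0,0,8,0],[-1,0,0,10,0],[-1,0,0,11,0],[-1,0,0,11.5,0],[-1,0,0,12,0],[-1,0,0,12,0],[-1,0,0,12,0]]' 25
python3 -m crank '[[-1,0,0,0.4,0],[-1,0,0,0.8,0],[-1,0,0,1.1,0],[-1,0,0,1.1,0]]' 25
```

```text
time: 6.52
tool_pos: [0.5238, 0.0688, 0.2683]
tool_rot: [3.142, 0.0, 3.086]
contact_force: [-0.0, -0.2, -1.2]
opening: 0.058
grip_force: 25.0
time: 6.85
tool_pos: [0.5237, 0.0688, 0.2671]
tool_rot: [3.141, -0.0, 3.086]
contact_force: [0.8, 0.5, -1.0]
opening: 0.0578
grip_force: 25.0
```

```bash
for i in 1 2 3; do python3 -m crank '[[-1,0,0,0.2,0],[-1,0,0,0.4,0],[-1,0,0,0.4,0],[-1,0,0,0.4,0]]' 25 | sed -n '2p;4p'; done
```

```text
tool_pos: [0.5238, 0.0688, 0.2667]
contact_force: [0.1, -0.1, -0.4]
tool_pos: [0.5238, 0.0689, 0.2663]
contact_force: [0.6, 0.1, -1.9]
tool_pos: [0.5237, 0.0688, 0.2662]
contact_force: [-2.2, -0.6, 4.0]
```

Contact at about 4 N and 266 mm, as expected. Now I release and rise.

```bash
python3 -m crank '[[-1,0,0,-0.2,0],[-1,0,0,-0.2,0],[1,0,0,-0.2,0],[1,0,0,-0.2,0],[1,0,0,-0.2,0],[1,0,0,-0.2,0],[1,0,0,-0.2,0],[1,0,0,-0.2,0]]' 8
python3 -m crank '[[1,0,0,-5,0],[1,0,0,-20,0],[1,0,0,-45,0],[1,0,0,-75,0],[1,0,0,-105,0],[1,0,0,-120,0],[1,0,0,-120,0]]' 25|head -1
python3 -c "
from h import *
goto(447.3,-227.2,300,186)
im,d=vision.read_camera('scene')
for c,z in (('gold',.086),('blue',.098),('white',.012)):
  for b in blobs('scene',im,c,z,(140,130,400,270),30): print(*b,c)
"
```

```text
time: 8.52
tool_pos: [0.5238, 0.0688, 0.2661]
tool_rot: [3.141, 0.0, 3.086]
contact_force: [-0.4, -0.3, 0.1]
opening: 0.0905
grip_force: 0.0
time: 9.1
at [524.3  68.9 390.5] [179.98   0.46 176.81] shift [np.float64(60.4), np.float64(-299.9), np.float64(90.5)] roll -0.1604 t 9.1 F [0.1 0.4 0.8] open 91.7 grip 0.0 q6 -1.53
[145. 132.] 419.3 -603.1 51.0 46.3 32.0 gold
[295. 213.] 524.6 70.7 106.4 60.5 -2.5 blue
[197. 263.] 737.0 -89.5 26.5 24.0 -57.7 white
[272. 253.] 606.1 52.8 31.7 16.4 -11.2 white
[158. 262.] 798.9 -179.3 162.7 61.7 -89.8 white
[226. 189.] 446.1 -227.4 104.3 60.8 5.6 white
[272. 175.] 307.1 -145.7 100.1 58.9 -57.9 white
[346. 160.] 87.3 25.8 57.7 37.7 87.4 white
[244. 157.] 265.6 -288.9 104.2 62.0 88.7 white
```

```bash
python3 -m crank '[[1,5,-25,0,-0.01],[1,11,-55,0,-0.03],[1,17,-85,0,-0.045],[1,23,-115,0,-0.06],[1,29,-145,10,-0.08],[1,35,-175,30,-0.09],[1,41,-205,55,-0.11],[1,47,-235,80,-0.13],[1,53,-265,105,-0.145],[1,58,-288,125,-0.16],[1,60.4,-300,140,-0.16],[1,60.4,-300,140,-0.16]]' 25|head -1
python3 -m crank '[[1,0,0,0,0],[1,0,0,0,0],[1,0,0,0,0],[1,0,0,0,0]]' |head -1
python3 -c "
from h import *
goto(447.3,-227.2,187,186)"
```

```text
time: 10.15
time: 10.48
at [ 447.2 -226.5  247. ] [-1.7995e+02  8.0000e-02 -1.7395e+02] shift [np.float64(-0.0), np.float64(-0.7), np.float64(60.0)] roll 0.0009 t 10.48 F [-0.6  0.3  0. ] open 91.6 grip 0.0 q6 -2.3
```

```bash
python3 -m crank '[[1,0,-0.7,12,0],[1,0,-0.7,27,0],[1,0,-0.7,42,0],[1,0,-0.7,53,0],[1,0,-0.7,58,0],[1,0,-0.7,60,0],[1,0,-0.7,60,0],[1,0,-0.7,60,0]]' | head -1
python3 -c "
from h import *
goto(447.3,-227.2,180.5,186)"
```

```text
time: 11.15
at [ 447.1 -228.   186.8] [-1.7996e+02  6.0000e-02 -1.7401e+02] shift [np.float64(-0.2), np.float64(0.8), np.float64(6.3)] roll -0.0001 t 11.15 F [0.1 0.3 0.1] open 91.6 grip 0.0 q6 -2.3
```

```bash
python3 -m crank '[[1,0,0.4,3,0],[1,0,0.7,5.5,0],[1,0,0.7,5.5,0],[-1,0,0.7,5.5,0],[-1,0,0.7,5.5,0],[-1,0,0.7,5.5,0],[-1,0,0.7,5.5,0],[-1,0,0.7,5.5,0],[-1,0,0.7,5.5,0],[-1,0,0.7,5.5,0],[-1,0,0.7,5.5,0]]' 25
python3 -m crank '[[-1,0,0,-5,0],[-1,0,0,-15,0],[-1,0,0,-35,0],[-1,0,0,-55,0],[-1,0,0,-75,0],[-1,0,0,-95,0],[-1,0,0,-115,0],[-1,0,0,-130,0],[-1,0,0,-138,0],[-1,0,0,-140,0],[-1,0,0,-140,0],[-1,0,0,-140,0]]' 25 | head -1
python3 -c "
from h import *
goto(523.8,68.8,320,176.8)
im,d=vision.read_camera('top')
for c,z in (('gold',.086),('blue',.098),('white',.15)):
  for b in blobs('top',im,c,z,(140,130,400,310),30): print(*b,c)
"
```

```text
time: 12.07
tool_pos: [0.4468, -0.2274, 0.1806]
tool_rot: [-3.142, 0.0, -3.037]
contact_force: [0.2, -1.2, -0.7]
opening: 0.0575
grip_force: 25.0
time: 13.07
at [ 446.4 -227.1  319.9] [ 1.7994e+02 -5.0000e-02 -1.7403e+02] shift [np.float64(-107.7), np.float64(286.3), np.float64(-0.1)] roll 0.1601 t 13.07 F [-0.1  0.3 -1.3] open 57.4 grip 25.0 q6 -2.3
[261. 205.] 521.2 70.6 98.1 57.3 -3.1 blue
[252. 304.] 211.8 88.6 72.5 22.1 53.7 white
[376. 287.] 276.6 -288.3 55.4 40.2 -4.3 white
[315. 275.] 304.9 -106.4 38.1 33.0 27.8 white
[374. 224.] 464.1 -285.8 125.4 12.4 54.2 white
[161. 154.] 669.5 384.3 80.9 8.3 15.2 white
[304. 137.] 733.8 -63.1 22.1 21.9 1.1 white
```

```bash
python3 -m crank '[[-1,-4,10,0,0.005],[-1,-12,32,0,0.02],[-1,-22,58,0,0.035],[-1,-33,88,0,0.05],[-1,-44,118,0,0.065],[-1,-55,147,0,0.08],[-1,-66,176,0,0.1],[-1,-77,205,0,0.115],[-1,-88,234,0,0.13],[-1,-98,261,0,0.145],[-1,-105,279,0,0.155],[-1,-107.5,286.5,0,0.16]]' 25 | head -1
python3 -m crank '[[-1,0,0,3,0],[-1,0,0,9,0],[-1,0,0,16,0],[-1,0,0,22,0],[-1,0,0,26,0],[-1,0,0,28,0],[-1,0,0,28,0],[-1,0,0,28,0],[-1,0,0,28,0]]' 25 | head -1
python3 -c "
from h import *
goto(523.3,69,278.4,176.8)
for n in ('scene','top'):
  im,d=vision.read_camera(n)
  for c,z in (('gold',.086),('blue',.098),('white',.123)):
    for b in blobs(n,im,c,z,(200,170,330,260),30): print(n,*b,c)
  if n=='scene': cv2.imwrite('pics/s4.png',cv2.resize(im[150:300,200:400,::-1],None,fx=4,fy=4))"
```

```text
time: 14.12
time: 14.87
at [523.9  68.6 292.9] [1.7999e+02 4.0000e-02 1.7679e+02] shift [np.float64(0.7), np.float64(0.3), np.float64(14.5)] roll -0.0001 t 14.87 F [ 0.8  0.1 -1.3] open 57.7 grip 25.0 q6 -1.53
scene [295. 219.] 527.9 71.6 100.6 58.4 -2.5 blue
scene [272. 253.] 697.1 114.4 27.0 15.1 -17.2 white
top [259. 216.] 483.9 72.2 54.7 17.9 86.1 white
top [258. 193.] 554.4 81.7 139.0 13.4 89.7 white
```

View pics/s4.png

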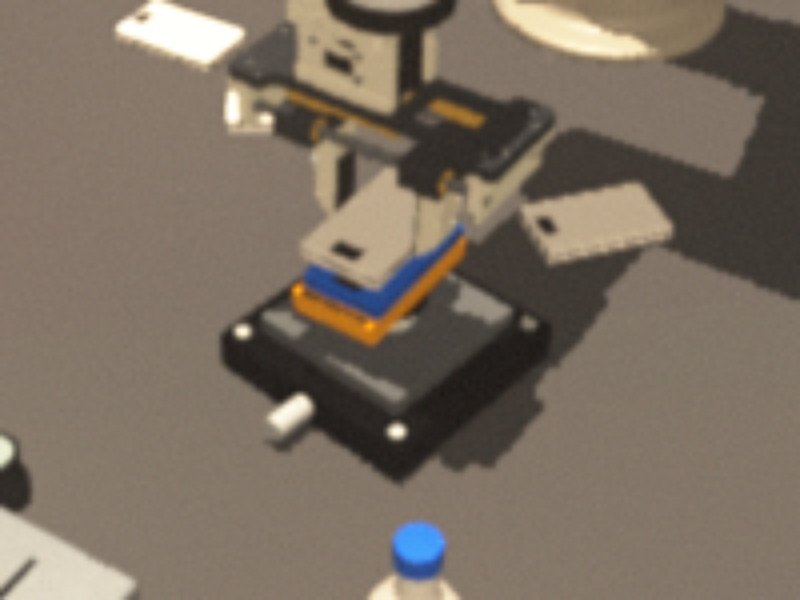

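The crop shows white (latch at 347,250) hovering parallel above blue, and blue square on the tray. Contact should come at about 278.5 mm, so I lower it slowly.

```bash
python3 -m crank '[[-1,0.3,0,3,0],[-1,0.5,0,6,0],[-1,0.5,0,8.5,0],[-1,0.5,0,10.5,0],[-1,0.5,0,11.5,0],[-1,0.5,0,12.3,0],[-1,0.5,0,13,0],[-1,0.5,0,13,0],[-1,0.5,0,13,0]]' 25 | sed -n '2p;4p'
for i in 1 2 3; do python3 -m crank '[[-1,0,0,0.2,0],[-1,0,0,0.4,0],[-1,0,0,0.4,0],[-1,0,0,0.4,0]]' 25 | sed -n '2p;4p'; done
```

```text
tool_pos: [0.5234, 0.0688, 0.2797]
contact_force: [0.4, 0.3, -0.0]
tool_pos: [0.5234, 0.0688, 0.2793]
contact_force: [-0.0, -0.1, -0.9]
tool_pos: [0.5233, 0.0688, 0.2788]
contact_force: [0.7, -0.3, -0.6]
tool_pos: [0.5233, 0.0688, 0.2786]
contact_force: [-1.4, 0.1, 2.3]
```

```bash
python3 -m crank '[[-1,0,0,-0.2,0],[-1,0,0,-0.2,0],[1,0,0,-0.2,0],[1,0,0,-0.2,0],[1,0,0,-0.2,0],[1,0,0,-0.2,0],[1,0,0,-0.2,0],[1,0,0,-0.2,0]]' 8 | sed -n '4,6p'
python3 -m crank '[[1,0,0,-5,0],[1,0,0,-20,0],[1,0,0,-50,0],[1,0,0,-85,0],[1,0,0,-100,0],[1,0,0,-100,0],[1,0,0,-100,0],[1,0,0,-100,0]]' 25|head -1
python3 -c "
from h import *
goto(523.8,68.8,237,176.8)
for n in ('scene','top'):
  im,d=vision.read_camera(n)
  for c,z in (('white',.110),):
    for b in blobs(n,im,c,z,(200,170,330,260),30): print(n,*b,c)
  if n=='scene': cv2.imwrite('pics/s5.png',cv2.resize(im[170:280,230:360,::-1],None,fx=5,fy=5))"
```

```text
contact_force: [0.6, 0.2, 0.3]
opening: 0.0904
grip_force: 0.0
time: 18.05
at [522.9  68.8 377.8] [ 1.800e+02 -9.000e-02  1.768e+02] shift [np.float64(-0.9), np.float64(0.0), np.float64(140.8)] roll 0.0001 t 18.05 F [-0.   0.9 -1.1] open 91.7 grip 0.0 q6 -1.53
scene [272. 253.] 686.2 106.5 28.0 14.7 -11.2 white
scene [308. 202.] 483.5 84.2 34.8 20.3 -87.1 white
scene [272. 176.] 428.1 -65.8 83.9 50.9 -57.9 white
top [256. 216.] 484.0 82.0 34.9 19.0 -88.7 white
top [256. 190.] 567.3 86.9 149.7 16.5 87.7 white
```

View pics/s5.png

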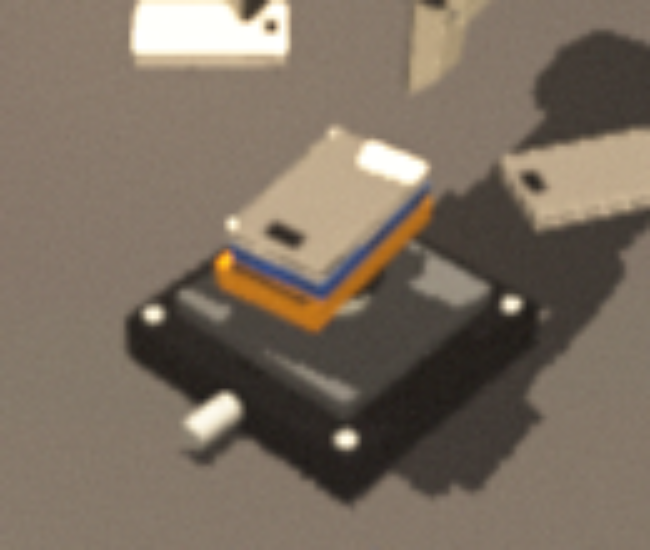

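The pile is white on blue on gold, square and flat. Now I go down past it to grip the tray at mid-thickness: TCP at 237, tips at 59, body at 125 against a pile top of 110.

```bash
python3 -m crank '[[1,0,0,15,0],[1,0,0,40,0],[1,0,0,65,0],[1,0,0,85,0],[1,0,0,100,0],[1,0,0,112,0],[1,0,0,122,0],[1,0,0,130,0],[1,0,0,137,0],[1,0,0,140,0],[1,0,0,140,0],[1,0,0,140,0]]' 45 | sed -n '2,4p'
python3 -c "
from h import *
goto(523.5,68.8,237.5,176.8)"
```

```text
tool_pos: [0.5235, 0.0688, 0.2389]
tool_rot: [3.141, 0.001, 3.086]
contact_force: [-0.1, -0.4, -0.7]
at [523.5  68.8 238.9] [1.7999e+02 3.0000e-02 1.7680e+02] shift [np.float64(-0.0), np.float64(-0.0), np.float64(1.4)] roll 0.0 t 19.15 F [-0.1 -0.4 -0.7] open 91.6 grip 0.0 q6 -1.53
```

```bash
python3 -m crank '[[1,0,0,1.4,0],[1,0,0,1.4,0],[-0.2,0,0,1.4,0],[-1,0,0,1.4,0],[-1,0,0,1.4,0],[-1,0,0,1.4,0],[-1,0,0,1.4,0],[-1,0,0,1.4,0],[-1,0,0,1.4,0],[-1,0,0,1.4,0],[-1,0,0,1.4,0]]' 45
```

```text
time: 20.07
tool_pos: [0.5234, 0.0687, 0.2373]
tool_rot: [-3.141, 0.0, 3.086]
contact_force: [-0.0, -2.6, 1.5]
opening: 0.0617
grip_force: 45.0
```

Gripped at 61.7 mm. I lift 100 mm, gently.

```bash
python3 -m crank '[[-1,0,0,-1,0],[-1,0,0,-3,0],[-1,0,0,-6,0],[-1,0,0,-10,0],[-1,0,0,-15,0],[-1,0,0,-20,0],[-1,0,0,-25,0],[-1,0,0,-30,0],[-1,0,0,-35,0],[-1,0,0,-40,0],[-1,0,0,-45,0],[-1,0,0,-50,0]]' 45 | sed -n '4,6p'
python3 -m crank '[[-1,0,0,-5,0],[-1,0,0,-10,0],[-1,0,0,-15,0],[-1,0,0,-20,0],[-1,0,0,-26,0],[-1,0,0,-32,0],[-1,0,0,-38,0],[-1,0,0,-43,0],[-1,0,0,-47,0],[-1,0,0,-49,0],[-1,0,0,-50,0],[-1,0,0,-50,0]]' 45 | sed -n '4,6p'
python3 -m crank '[[-1,0,0,0,0],[-1,0,0,0,0],[-1,0,0,0,0],[-1,0,0,0,0],[-1,0,0,0,0],[-1,0,0,0,0]]' 45
python3 -c "
from h import *
im,d=vision.read_camera('scene')
cv2.imwrite('pics/s6.png',cv2.resize(im[120:290,200:400,::-1],None,fx=3.5,fy=3.5))"
```

```text
contact_force: [0.1, -0.1, -5.3]
opening: 0.0618
grip_force: 45.0
contact_force: [-0.6, -0.2, -5.4]
opening: 0.0616
grip_force: 45.0
time: 22.57
tool_pos: [0.5233, 0.0688, 0.3371]
tool_rot: [3.141, -0.0, 3.086]
contact_force: [-0.0, 0.4, -5.9]
opening: 0.0616
grip_force: 45.0
```

View pics/s6.png

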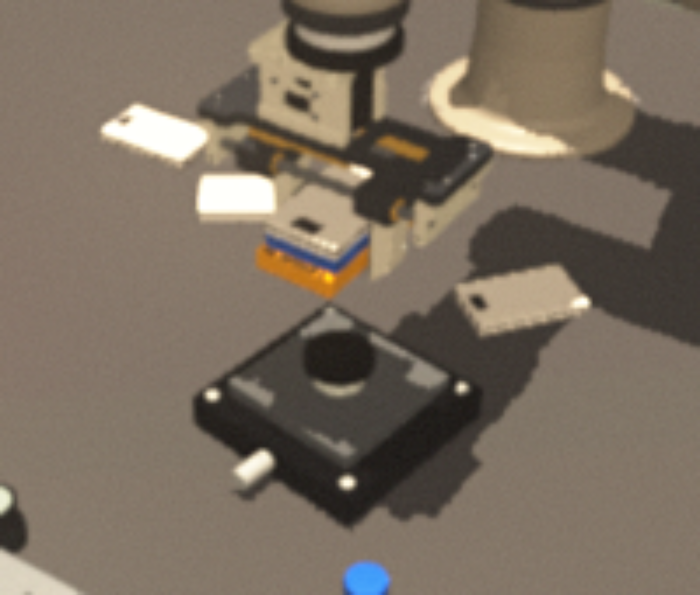

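The picture shows the tray (320,270) with blue and white on it, held level and clear of the chuck (340,350). The TCP has risen 99.8 mm.

```bash
python3 -c "
from cell import ticket; print(ticket.hand_in())"
```

```text
the job is handed in; nothing more can be done
None
```

The job is handed in: the tray, with blue and then white stacked square on it, is held level and still about 10 cm above the chuck, and I touched nothing else on the bench.

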